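# Open the latched instrument case and hold its lid up

## Robot

A 7-joint arm with a two-finger parallel gripper is mounted at the origin on the work surface. World frame = base frame: x ahead of the robot, y to its left, z up, the work surface at z = 0. Lengths are in m, angles in rad, forces in N, time in s.
With the tool pointing down it reaches from about 0.35 to 0.9 m from the base axis. Payload 8.1 kg.
Tool frame: the origin (TCP) lies between the finger pads; the fingertips stand ahead of it and the grasp point (between the pads) is the TCP (arm.nose_length is the z of the fingertips in the tool frame, in m); z points along the fingers, y is the line along which they close (so a half turn about z gives the same grasp; the last joint's range is limited). The gripper opens to 92 mm and grips with 3 to 60 N. Pads are 19 mm wide; open, the fingers measure 130 mm over their backs; the gripper's body (75 mm by 190 mm) begins 47 mm behind the grasp point.
Start: joints at [1.053, 0.434, 0.025, 1.573, -0.012, 1.134, -0.075], TCP at [0.252, -0.572, 0.246] pointing down, gripper open.
Joint ranges: [-2.62, 2.62], [-0.44, 2.09], [-1.27, 1.32], [0.08, 2.57], [-1.32, 4.46], [0.12, 2], [-2.74, 2.74]. Speed limits (rad/s): [2.22, 2.22, 3.01, 3.01, 3.14, 3.14, 3.14].

## Interface

Orientations are given as a rotation vector (axis times angle).
In Python, from cell import sensors, optics, arm gives the robot as it stands.
- The arm moves only by the tool arm_command, never from a script. Its argument "deltas" is one flat list of numbers, 7 for each row, row after row: the turn, a rotation vector about the world's x, y, z as a fraction of full scale, then the shift along the world's x, y, z as a fraction of full scale, then the finger opening in mm, from 0 to 91.8. In form: [wx, wy, wz, dx, dy, dz, fingers, wx, wy, wz, dx, dy, dz, fingers, ...]. A call has 1 to 20 rows; each row is the pose to reach, as a shift and turn from the pose commanded when the call began; what a row does not reach only later rows make up. Full scale, the value 1, is 1 m for a shift and 90 degrees for a turn. A row lasts 1/10 s, in which the tool goes at most 50 mm and 8.59 degrees, less where a joint would pass 70% of its speed; a pose out of reach is approached as far as the arm can. A call with a number of a shift or a turn outside -1 to 1 is refused whole. A call with a gripper value outside its range is refused whole. The fingers move at their own pace and stop on an object; "force" is the grip in N (left out, the last holds). Time passes only in rows, so rows that repeat a pose let the fingers close. It gives the time, the measured TCP pose, the force, the opening and the grip force at its end, in the units of the state.
- sensors.observe(): the state, without advancing time (a new reading comes with each control period).
- optics.get_image(name): name is "scene" or "top" or "wrist"; returns the picture (480x640x3 uint8, blue, green, red); there is no depth.
- optics.calibration(name): a dict with "camera_matrix" (3x3 intrinsics, pixels), "D" ([k1, k2, p1, p2, k3] as OpenCV has them; the pictures are not rectified), "rvec" (rotation vector, rad) and "tvec" (3), from world to camera coordinates, as OpenCV has them. Camera axes: x right, y down, z forward; pixel columns grow to the right and rows downward; lengths in m; the calibration is good to about 2 mm. A picture is of the moment at which its call begins: read the wrist's pose just before it. calibration takes no time and is no camera call; for the wrist camera it gives the pose at the moment of the call.
- arm.sign_off(): hands the job in; it is judged then, once.
The state is a dict: "clock": time; "joints": joint angles; "dq": joint speeds; "joint_efforts": joint torques, N m; "position": TCP position; "ee_rot": TCP orientation; "force": force on the tool from outside, world axes, zero at the start; "ft_torque": the same for the moment, N m; "width": opening from 0.0 (shut) to 1.0 (fully open); "gripper_force": force on a finger pad.
Only numpy, scipy, OpenCV 4.12 (cv2) and the standard library are available. Lean on these libraries where they do the work, as an engineer would, in place of code of your own. Each camera call takes 0.05 s, during which the arm holds its last target. There are 200 camera calls.

## Task

Open the instrument case on the grossing bench. First pull the white transit clip straight up off the case's ledge while the lid stays shut, and set it down, without dropping it, on the bare bench beside the case; then, with the bolt still untouched, tug the lid up by its bar handle to learn whether it is caught, and if it is, let the lid back down and draw the bolt. Lift the lid by the bar handle to about 40 degrees and finish while holding it there, still gripping the handle; leave the bottle, the jar and the cassettes alone.

Things in the scene. Friction and masses are not known exactly. Their poses are not given: they have to be found in the camera images.
- case: Stainless instrument case, fixed. Origin: centre of its underside, on the bench; x points from its front (ledge, robot side) to its back (hinge), y left, z up. Box 180 (x) by 280 (y) mm, top of shut lid at 90 mm. Front ledge x = -128 to -90 mm, full width, top at 66 mm, carries the clip (left, y = +95) and bolt (right). The bench is bare left of the case, from y = +140 to +390 mm.
- clip: White plastic clip, 60 g: upright block 28 (x) by 22 (y) by 62 mm high, plus a lip 28 mm long towards +x over the lid. Origin: centre of the block's underside; axes as the case's when seated. A sprung ball in a 24 mm tongue holds it: 7 to 12 N straight up frees it; 30 mm up it is clear. Grip its y sides (22 mm apart) about 46 mm above the origin. Can stand alone on the bench.
- lid (a joint): Lid angle, rad: 0 shut, grows as it opens, up to 1.7. The lid weighs about 0.5 kg (3 N at the handle) and falls shut when let go. If caught it lifts only about 0.03 rad (5 mm at the handle), then stops dead; if free it just opens. Whether it is caught cannot be seen.
- lid_handle (a point): Middle of the lid's bar handle: round bar 12 mm thick, 90 mm long, along the case's y; centre 34 mm above the lid's top face (124 mm above the bench when shut), 60 mm in front of the case's middle. Axes turn with the lid; shut, they are the case's.
- lid_hinge (a point): On the hinge axis, middle of the case's back edge, 78 mm above the bench; the axis runs along the case's y. With the lid shut the handle is 150 mm in front of it and 46 mm above it, and swings up and back about it.
- bolt (a joint): How far the bolt is drawn, m: 0 home, 0.030 fully drawn. Starts nearly home (2 to 6 mm), whether the lid is caught or not. Moves with about 3 N and stays where left; it binds while the lid is pulled against it. Past 0.016 the lid is always free.
- bolt_tab (a point): On the centre line of the bolt's upright steel tab, 14 (x) by 16 (y) mm; the tab's top is 128 mm above the bench, the point 112 mm above it and 110 mm in front of the case's middle. Axes as the case's. Home at the case's y = -80 mm; drawn along -y, away from the handle, to y = -110 mm.
- bottle: Bystander: amber reagent bottle, 64 mm across, 150 mm high, origin under its centre.
- jar: Bystander: lidded glass specimen jar, 70 mm across, 85 mm high, origin under its centre.
- cassettes: Bystander: block of stacked tissue cassettes 30 by 42 by 42 mm, origin under its centre, behind the case.

How it is judged:
By the outcome, as a careful person would: the job done as asked, in the order asked, and still so for the second after the job is handed in, while the arm keeps its last pose, push and grip.
It also fails if it takes over 64 s, if anything falls off the work surface, if the arm or the gripper's body presses on something with over 40 N, if the wrist force passes 120 N, or if a joint passes its speed limit or range.

## Working session

There is one attempt and no reset: what is moved stays moved. The work goes in short steps, Python scripts to look and compute and a tool call to move; the robot and the scene stay as the last step left them, time stands still between calls to the robot, and variables do not carry over. Pictures are saved under pics/ and viewed, at most 10 in all, crops included, and the job is handed in when it is done.

Besides the shell and the picture viewer there is one more tool, called as name(argument=value, ...) on one line, values as JSON. arm_command: Moves the arm, as the interface text tells. Its arguments: {"type":"object","properties":{"deltas":{"type":"array","items":{"type":"number"}},"force":{"type":"number"}},"required":["deltas"]}

```bash
mkdir -p pics; ls; python3 - <<'E'
from cell import sensors, optics, arm
import cv2
print(sensors.observe(), arm.nose_length)
for n in("scene","top"):
    im=optics.get_image(n); cv2.imwrite(f"pics/{n}0.png",im); c=optics.calibration(n); print(n,c)
E
```

```text
pics
{'clock': 0.0, 'joints': array([ 1.05337102,  0.43521782,  0.0249399 ,  1.57412007, -0.01159269,
        1.13399898, -0.07512598]), 'dq': array([-0.00070138,  0.00020885, -0.00130033, -0.00051456, -0.00080515,
        0.00013051,  0.00049706]), 'joint_efforts': array([-2.02060750e-03, -6.67865539e+01,  9.84020345e-01, -3.14465475e+01,
       -6.04457804e-02,  4.25900705e-02,  1.36450003e-04]), 'position': array([ 0.25165789, -0.57155331,  0.24493889]), 'ee_rot': array([-3.07278087e+00, -6.46532104e-01,  7.26544560e-04]), 'force': array([-0.30521186, -0.19981346, -0.01956407]), 'ft_torque': array([ 0.06320535, -0.03658508,  0.02903737]), 'gripper_force': 0.0, 'width': 0.9992666362066059} 0.019
scene {'camera_matrix': array([[516.10059646,   0.        , 320.1366586 ],
       [  0.        , 516.10059646, 239.92575408],
       [  0.        ,   0.        ,   1.        ]]), 'D': array([0.04312561, 0.        , 0.        , 0.        , 0.        ]), 'rvec': array([ 1.10234727,  2.18735679, -1.20425336]), 'tvec': array([ 0.45079764, -0.16702661,  1.37898304])}
top {'camera_matrix': array([[553.26723716,   0.        , 318.44166   ],
       [  0.        , 553.26723716, 251.5322827 ],
       [  0.        ,   0.        ,   1.        ]]), 'D': array([-0.16497229,  0.        ,  0.        ,  0.        ,  0.        ]), 'rvec': array([ 2.08464192, -2.12821817,  0.2365051 ]), 'tvec': array([-0.06661985,  0.64376409,  1.02903714])}
```

View pics/scene0.png

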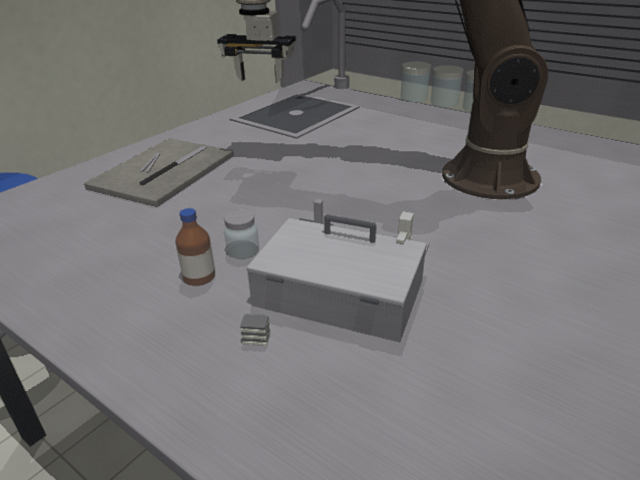

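View pics/top0.png

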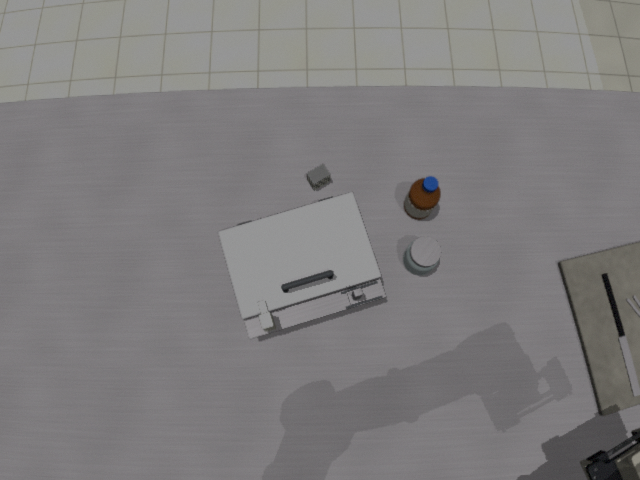

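The scene view shows the handle at (325–375, 230), the tab at (319, 210) and the clip at (405, 225). In the top view the handle runs (285,288)–(331,274), the clip is near (265,316), the tab near (358,295), and the lid's back corners are near (220,232) and (354,195).

```bash
cat > h.py <<'E'
import cv2, numpy as np
from scipy.spatial.transform import Rotation as R
from cell import sensors, optics, arm
def ray(c,uv):
    p=cv2.undistortPoints(np.array([[uv]],float),c["camera_matrix"],c["D"])[0,0]
    M=cv2.Rodrigues(np.array(c["rvec"]))[0]
    return -M.T@c["tvec"], M.T@np.array([p[0],p[1],1])
def onz(c,uv,z):
    o,d=ray(c,uv); return o+d*(z-o[2])/d[2]
def two(c1,u1,c2,u2):
    o1,d1=ray(c1,u1);o2,d2=ray(c2,u2)
    s=np.linalg.lstsq(np.stack([d1,-d2],1),o2-o1,rcond=None)[0]
    a,b=o1+s[0]*d1,o2+s[1]*d2; return (a+b)/2,np.linalg.norm(a-b)
def proj(c,P):
    return cv2.projectPoints(np.atleast_2d(P).astype(float),np.array(c["rvec"]),np.array(c["tvec"]),c["camera_matrix"],c["D"])[0][:,0]
E
python3 - <<'E'
from h import *
c=optics.calibration("top"); im=cv2.imread("pics/top0.png"); g=cv2.cvtColor(im,cv2.COLOR_BGR2GRAY)
# handle: dark blob within lid
m=np.zeros_like(g); m[262:297,276:340]=(g[262:297,276:340]<95)*255
cnt=max(cv2.findContours(m,0,2)[0],key=cv2.contourArea); r=cv2.minAreaRect(cnt); box=cv2.boxPoints(r); print(r)
H=onz(c,r[0],.127); print("handle",H)
bw=np.array([onz(c,b,.127) for b in box]); print(np.linalg.norm(np.diff(bw,axis=0),axis=1))
e=np.diff(bw,axis=0); e=max(e,key=np.linalg.norm); print("bar dir deg",np.degrees(np.arctan2(e[1],e[0])))
# lid bright
m=((g>165)*255).astype(np.uint8); m[:150]=0
m=cv2.morphologyEx(m,cv2.MORPH_OPEN,np.ones((5,5)))
cnt=max(cv2.findContours(m,0,2)[0],key=cv2.contourArea); print(cv2.contourArea(cnt),cv2.boundingRect(cnt))
ap=cv2.approxPolyDP(cnt,8,True)[:,0]
for p in ap: print(p,onz(c,p.astype(float),.09).round(4))
yaw=np.arctan2(e[1],e[0])-np.pi/2
yaw=(yaw+np.pi/2)%np.pi-np.pi/2
ex=np.array([np.cos(yaw),np.sin(yaw)]);ey=np.array([-ex[1],ex[0]])
C=H[:2]+.06*ex; print("case",C,"yaw",np.degrees(yaw))
P=lambda x,y,z: [*(C+x*ex+y*ey),z]
pts=np.array([P(-.09,.14,.09),P(-.09,-.14,.09),P(.09,-.14,.09),P(.09,.14,.09),P(-.128,.14,.066),P(-.128,-.14,.066),P(-.06,.045,.124),P(-.06,-.045,.124),P(-.11,.095,.128),P(-.11,-.084,.128)])
rows=[]
for n in("top","scene"):
    i=cv2.imread(f"pics/{n}0.png")
    q=proj(optics.calibration(n),pts)
    x0,y0=(210,180) if n=="top" else (240,180)
    cr=cv2.resize(i[y0:y0+170,x0:x0+200],None,fx=4,fy=4,interpolation=cv2.INTER_CUBIC)[:600]
    for u in q: cv2.drawMarker(cr,tuple(((u-[x0,y0])*4).astype(int).tolist()),(0,0,255),0,10,1)
    rows.append(cv2.resize(cr,(400,300)))
    cv2.imwrite(f"pics/{n}_chk.png",cr)
E
```

```text
((307.3853454589844, 281.284423828125), (9.1951322555542, 53.8298454284668), 73.3007583618164)
handle [ 0.57337413 -0.05781246  0.127     ]
[0.10056173 0.01742131 0.1002331 ]
bar dir deg -74.20770973321979Traceback (most recent call last):
  File "<stdin>", line 12, in <module>
ValueError: max() iterable argument is empty
```

```bash
cat > chk.py <<'E'
from h import *
c=optics.calibration("top"); im=cv2.imread("pics/top0.png"); g=cv2.cvtColor(im,cv2.COLOR_BGR2GRAY)
print(g[240,290],g[100+50,200])
m=((g>(int(g[240,290])+int(g[150,200]))/2)*255).astype(np.uint8); m[:150]=0
m=cv2.morphologyEx(m,cv2.MORPH_OPEN,np.ones((5,5)))
cnt=max(cv2.findContours(m,0,2)[0],key=cv2.contourArea); print(cv2.contourArea(cnt),cv2.boundingRect(cnt))
for p in cv2.approxPolyDP(cnt,6,True)[:,0]: print(p,onz(c,p.astype(float),.09).round(4))
H=np.array([.5734,-.0578]); yaw=np.radians(15.8)
ex=np.array([np.cos(yaw),np.sin(yaw)]);ey=np.array([-ex[1],ex[0]])
C=H[:2]+.06*ex; print("case",C)
P=lambda x,y,z: [*(C+x*ex+y*ey),z]
pts=np.array([P(-.09,.14,.09),P(-.09,-.14,.09),P(.09,-.14,.09),P(.09,.14,.09),P(-.128,.14,.066),P(-.128,-.14,.066),P(-.06,.045,.124),P(-.06,-.045,.124),P(-.11,.095,.128),P(-.11,-.084,.128)])
rows=[]
for n in("top","scene"):
    i=cv2.imread(f"pics/{n}0.png"); q=proj(optics.calibration(n),pts)
    x0,y0=(210,185) if n=="top" else (240,190)
    cr=cv2.resize(i[y0:y0+150,x0:x0+200],None,fx=4,fy=4,interpolation=cv2.INTER_CUBIC)
    for u in q: cv2.drawMarker(cr,tuple(((u-[x0,y0])*4).astype(int).tolist()),(0,0,255),0,10,1)
    cv2.imwrite(f"pics/{n}_chk.png",cr)
    rows.append(cr)
cv2.imwrite("pics/chk.png",cv2.resize(np.vstack([r[:, :] for r in rows]),(400,600),interpolation=cv2.INTER_AREA))
E
python3 chk.py
```

```text
148 124
12738.0 (220, 193, 159, 144)
[352 193] [ 0.757  -0.1496  0.09  ]
[220 231] [0.6837 0.1143 0.09  ]
[242 316] [0.5146 0.0691 0.09  ]
[264 313] [0.5197 0.0268 0.09  ]
[259 322] [0.5026 0.0364 0.09  ]
[246 321] [0.5049 0.0614 0.09  ]
[249 336] [0.4762 0.0556 0.09  ]
[271 325] [0.4965 0.0135 0.09  ]
[265 300] [0.5447 0.0248 0.09  ]
[273 308] [0.529  0.0095 0.09  ]
[378 276] [ 0.5871 -0.1943  0.09  ]
case [ 0.63113308 -0.04146319]
```

View pics/top_chk.png

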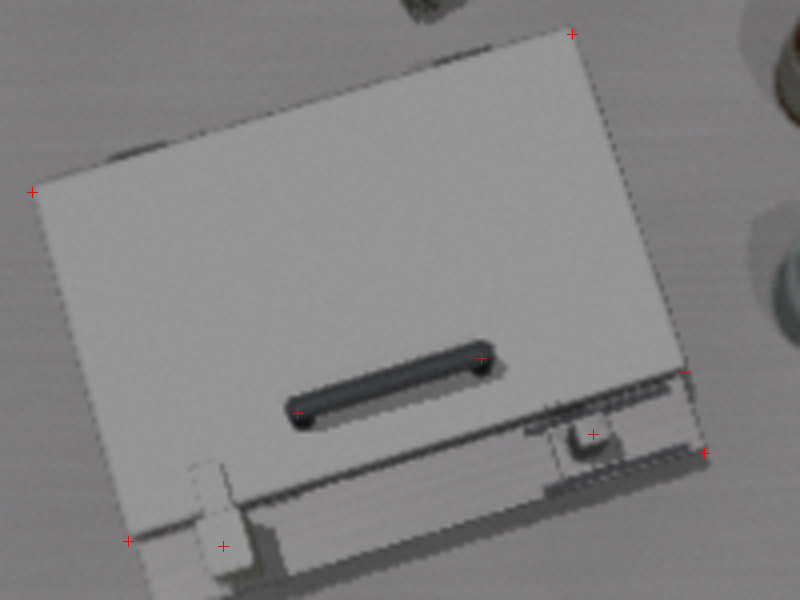

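The fit is within about 1–2 px at every corner, with the case centre near (0.633,-0.041), yaw 15.8°, after a 2 mm forward shift. The clip should be at about (0.501, 0.021). I'll go above it.

arm_command(deltas=[0,0,-0.089,0.25,0.592,0,60,0,0,-0.089,0.25,0.592,0,60,0,0,-0.089,0.25,0.592,0,60,0,0,-0.089,0.25,0.592,0,60,0,0,-0.089,0.25,0.592,0,60,0,0,-0.089,0.25,0.592,0,60,0,0,-0.089,0.25,0.592,0,60,0,0,-0.089,0.25,0.592,0,60,0,0,-0.089,0.25,0.592,0,60,0,0,-0.089,0.25,0.592,0,60,0,0,-0.089,0.25,0.592,0,60,0,0,-0.089,0.25,0.592,0,60,0,0,-0.089,0.25,0.592,0,60,0,0,-0.089,0.25,0.592,-0.03,60,0,0,-0.089,0.25,0.592,-0.03,60,0,0,-0.089,0.25,0.592,-0.03,60,0,0,-0.089,0.25,0.592,-0.03,60,0,0,-0.089,0.25,0.592,-0.03,60])

```text
clock: 1.9
position: [0.5022, 0.019, 0.2168]
ee_rot: [3.112, 0.428, 0.002]
force: [-0.7, 0.0, 0.5]
width: 0.652
gripper_force: 0.0
```

```bash
cat > st.py <<'E'
from h import *
def st():
    s=sensors.observe(); M=R.from_rotvec(s["ee_rot"]).as_matrix()
    print("t",round(s["clock"],2),"p",s["position"].round(4),"yawY",np.degrees(np.arctan2(M[1,1],M[0,1])).round(2),"z",M[:,2].round(3),"F",s["force"].round(1),"w",round(s["width"]*91.8,1),"g",round(s["gripper_force"],1),"q",s["joints"].round(2))
yaw=np.radians(15.8); ex=np.array([np.cos(yaw),np.sin(yaw)]);ey=np.array([-ex[1],ex[0]]); C=np.array([.633,-.041])
P=lambda x,y,z: np.array([*(C+x*ex+y*ey),z])
E
python3 - <<'E'
from st import *
st(); c=optics.calibration("wrist"); im=optics.get_image("wrist")
pts=np.array([P(-.09,.14,.09),P(-.06,.045,.124),P(-.06,-.045,.124)]+[P(-.11+a,.095+b,.128) for a,b in((-.014,.011),(-.014,-.011),(.042,.011),(.042,-.011))]+[P(-.128,.14,.066)])
q=proj(c,pts); print(q.round())
for u in q: cv2.drawMarker(im,tuple(u.astype(int).tolist()),(0,0,255),0,12,1)
cv2.imwrite("pics/w1.png",im)
E
```

```text
t 1.9 p [0.5022 0.019  0.2168] yawY -74.35 z [ 0.001 -0.    -1.   ] F [-0.7  0.   0.5] w 59.8 g 0.0 q [ 0.1   0.29 -0.31  1.89  0.1   0.98 -1.55]
[[249. 213.]
 [392. 175.]
 [536. 176.]
 [294. 276.]
 [328. 276.]
 [293. 189.]
 [329. 189.]
 [256. 254.]]
```

View pics/w1.png

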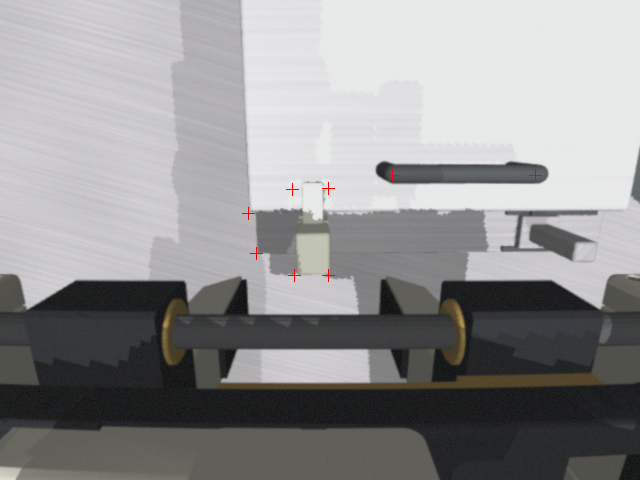

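The wrist view shows the clip top at u 297–329 with its front edge at v 274, about 1 mm from the prediction. The handle matches too. Descend and grip.

arm_command(deltas=[0,0,0,0,0,-0.03,60,0,0,0,0,0,-0.06,60,0,0,0,0,0,-0.09,60,0,0,0,0,0,-0.104,60,0,0,0,0,0,-0.104,60,0,0,0,0,0,-0.104,40,0,0,0,0,0,-0.104,15,0,0,0,0,0,-0.104,15,0,0,0,0,0,-0.104,15,0,0,0,0,0,-0.104,15,0,0,0,0,0,-0.104,15,0,0,0,0,0,-0.104,15], force=35)

```text
clock: 3.15
position: [0.5021, 0.02, 0.1121]
ee_rot: [3.112, 0.43, 0.001]
force: [-1.5, 0.0, 5.0]
width: 0.234
gripper_force: 35.0
```

arm_command(deltas=[0,0,0,0,0,0.005,15,0,0,0,0,0,0.01,15,0,0,0,0,0,0.015,15,0,0,0,0,0,0.02,15,0,0,0,0,0,0.03,15,0,0,0,0,0,0.04,15,0,0,0,0,0,0.05,15,0,0,0,0,0,0.06,15,0,0,0,0,0,0.07,15,0,0,0,0,0,0.07,15])

```text
clock: 4.15
position: [0.5027, 0.0201, 0.1834]
ee_rot: [3.112, 0.43, 0.004]
force: [0.7, 0.4, 0.3]
width: 0.238
gripper_force: 35.0
```

```bash
python3 - <<'E'
from st import *
st(); im=optics.get_image("wrist"); im2=optics.get_image("scene")
cv2.imwrite("pics/w2.png",np.hstack([cv2.resize(im,(400,300)),cv2.resize(im2[180:330,230:430],(400,300))]))
t=P(-.11,.24,.0); print(t, P(-.128,.14,0))
E
```

```text
t 4.15 p [0.5027 0.0201 0.1834] yawY -74.25 z [ 0.003  0.    -1.   ] F [0.7 0.4 0.3] w 21.8 g 35.0 q [ 0.1   0.33 -0.31  1.93  0.12  0.9  -1.57]
[0.46180876 0.15998149 0.        ] [0.47171686 0.05885865 0.        ]
```

View pics/w2.png

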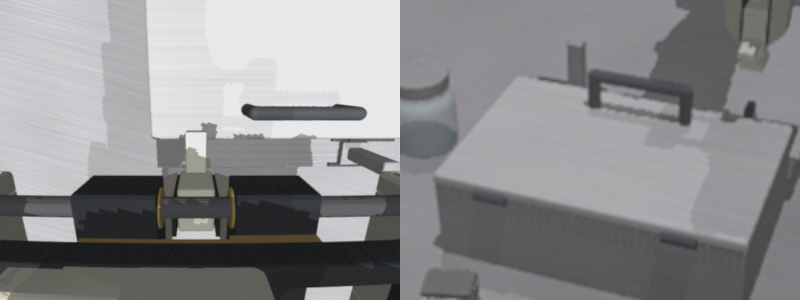

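The clip is free in the gripper, the lid is shut and only the black tongue remains on the ledge. Carry it left and lower it.

arm_command(deltas=[0,0,0,-0.01,0.035,0,15,0,0,0,-0.02,0.07,0,15,0,0,0,-0.03,0.105,0,15,0,0,0,-0.04,0.14,0,15,0,0,0,-0.049,0.173,0,15,0,0,0,-0.049,0.173,-0.03,15,0,0,0,-0.049,0.173,-0.06,15,0,0,0,-0.049,0.173,-0.09,15,0,0,0,-0.049,0.173,-0.115,15,0,0,0,-0.049,0.173,-0.125,15,0,0,0,-0.049,0.173,-0.13,15,0,0,0,-0.049,0.173,-0.132,15,0,0,0,-0.049,0.173,-0.134,15,0,0,0,-0.049,0.173,-0.134,15,0,0,0,-0.049,0.173,-0.134,15])

```text
clock: 5.75
position: [0.4533, 0.1931, 0.0484]
ee_rot: [-3.112, -0.43, -0.002]
force: [-0.1, -0.5, -0.7]
width: 0.241
gripper_force: 35.0
```

arm_command(deltas=[0,0,0,0,0,-0.001,15,0,0,0,0,0,-0.002,15,0,0,0,0,0,-0.003,15,0,0,0,0,0,-0.003,15])

```text
clock: 6.15
position: [0.4531, 0.1931, 0.046]
ee_rot: [3.112, 0.43, 0.002]
force: [-4.9, -2.4, 20.5]
width: 0.232
gripper_force: 35.0
```

arm_command(deltas=[0,0,0,0,0,0.001,15,0,0,0,0,0,0.001,15,0,0,0,0,0,0.001,24,0,0,0,0,0,0.001,30,0,0,0,0,0,0.001,45,0,0,0,0,0,0.001,50,0,0,0,0,0,0.001,50,0,0,0,0,0,0.02,50,0,0,0,0,0,0.05,50,0,0,0,0,0,0.09,50,0,0,0,0,0,0.13,50,0,0,0,0,0,0.17,50,0,0,0,0,0,0.19,50,0,0,0,0,0,0.19,50])

```text
clock: 7.55
position: [0.4543, 0.1939, 0.2378]
ee_rot: [-3.111, -0.43, -0.009]
force: [0.3, -0.5, 0.6]
width: 0.543
gripper_force: 0.0
```

```bash
python3 - <<'E'
from st import *
st(); im=optics.get_image("wrist"); im2=optics.get_image("scene")
cv2.imwrite("pics/w3.png",np.hstack([cv2.resize(im,(400,300)),cv2.resize(im2[130:330,270:537],(400,300))]))
print(P(-.06,0,.124),P(-.11,-.083,.112))
E
```

```text
t 7.55 p [0.4543 0.1939 0.2378] yawY -74.26 z [ 0.005  0.002 -1.   ] F [ 0.3 -0.5  0.6] w 49.9 g 0.0 q [-0.19  0.26 -0.39  1.87  0.12  1.02 -1.93]
[ 0.57526692 -0.05733681  0.124     ] [ 0.54975528 -0.15081492  0.112     ]
```

View pics/w3.png

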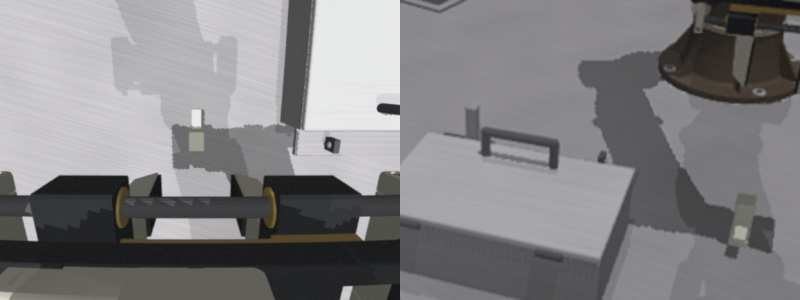

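The clip stands upright on the bare bench, and the lid, tab and handle are undisturbed. Now go above the handle with a 90° turn.

arm_command(deltas=[0,0,1,0.12,-0.251,0,50,0,0,1,0.12,-0.251,0,50,0,0,1,0.12,-0.251,0,50,0,0,1,0.12,-0.251,0,50,0,0,1,0.12,-0.251,0,50,0,0,1,0.12,-0.251,0,50,0,0,1,0.12,-0.251,0,50,0,0,1,0.12,-0.251,0,50,0,0,1,0.12,-0.251,0,50,0,0,1,0.12,-0.251,0,50,0,0,1,0.12,-0.251,0,50,0,0,1,0.12,-0.251,-0.02,50,0,0,1,0.12,-0.251,-0.02,50,0,0,1,0.12,-0.251,-0.02,50])

```text
clock: 9.05
position: [0.572, -0.058, 0.2135]
ee_rot: [-1.895, -2.502, 0.002]
force: [0.6, 0.0, -0.3]
width: 0.542
gripper_force: 0.0
```

```bash
python3 - <<'E'
from st import *
st(); c=optics.calibration("wrist"); im=optics.get_image("wrist")
q=proj(c,np.array([P(-.06,.045,.124),P(-.06,-.045,.124),P(-.06,0,.124),P(-.11,-.084,.128)])); print(q.round())
for u in q: cv2.drawMarker(im,tuple(u.astype(int).tolist()),(0,0,255),0,12,1)
cv2.imwrite("pics/w4.png",im)
E
```

```text
t 9.05 p [ 0.572  -0.058   0.2135] yawY 15.73 z [-0.003  0.    -1.   ] F [ 0.6  0.  -0.3] w 49.8 g 0.0 q [ 0.42  0.45 -0.57  1.7   0.27  1.07  0.03]
[[318. 183.]
 [318. 318.]
 [318. 254.]
 [245. 372.]]
```

View pics/w4.png

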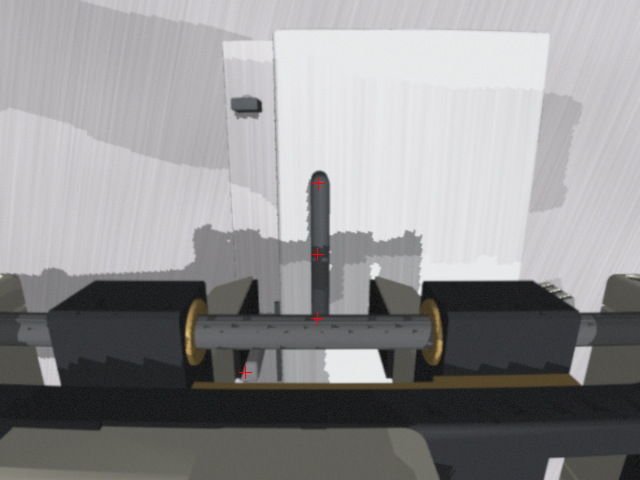

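The handle is where predicted (u 319, v 183 at its left end), so I'll descend and grip.

arm_command(deltas=[0,0,0,0.003,0,-0.03,50,0,0,0,0.003,0,-0.06,50,0,0,0,0.003,0,-0.08,50,0,0,0,0.003,0,-0.089,50,0,0,0,0.003,0,-0.089,50,0,0,0,0.003,0,-0.089,30,0,0,0,0.003,0,-0.089,8,0,0,0,0.003,0,-0.089,8,0,0,0,0.003,0,-0.089,8,0,0,0,0.003,0,-0.089,8,0,0,0,0.003,0,-0.089,8,0,0,0,0.003,0,-0.089,8], force=30)

```text
clock: 10.3
position: [0.5761, -0.058, 0.126]
ee_rot: [1.896, 2.504, 0.001]
force: [-0.6, -0.4, 2.5]
width: 0.122
gripper_force: 30.0
```

arm_command(deltas=[0,0,0,0,0,0.002,8,0,0,0,0,0,0.004,8,0,0,0,0,0,0.006,8,0,0,0,0,0,0.007,8,0,0,0,0,0,0.007,8])

```text
clock: 10.8
position: [0.5775, -0.0576, 0.1311]
ee_rot: [1.895, 2.504, 0.005]
force: [16.4, 2.5, -26.5]
width: 0.122
gripper_force: 30.0
```

The lid rose only 5 mm and then resisted with 26 N against its 3 N weight, so it is caught. Let it down, release and rise.

arm_command(deltas=[0,0,0,0,0,-0.003,8,0,0,0,0,0,-0.005,8,0,0,0,0,0,-0.007,8,0,0,0,0,0,-0.007,8,0,0,0,0,0,-0.007,20,0,0,0,0,0,-0.007,50,0,0,0,0,0,-0.007,50,0,0,0,0,0,-0.007,50,0,0,0,0,0,0.03,50,0,0,0,0,0,0.06,50,0,0,0,0,0,0.08,50,0,0,0,0,0,0.08,50])

```text
clock: 12.0
position: [0.5774, -0.0577, 0.2158]
ee_rot: [1.894, 2.502, 0.004]
force: [0.4, 0.3, 0.8]
width: 0.546
gripper_force: 0.0
```

```bash
python3 - <<'E'
from st import *
st(); print(P(-.11,-.083,.112),P(-.11,-.045,.112), ey)
E
```

```text
t 12.0 p [ 0.5774 -0.0577  0.2158] yawY 15.75 z [ 0.005 -0.    -1.   ] F [0.4 0.3 0.8] w 50.1 g 0.0 q [ 0.42  0.45 -0.57  1.69  0.27  1.07  0.03]
[ 0.54975528 -0.15081492  0.112     ] [ 0.53940863 -0.11425064  0.112     ] [-0.27228025  0.96221799]
```

arm_command(deltas=[0,0,0,-0.0276,-0.0933,0,44,0,0,0,-0.0276,-0.0933,0,44,0,0,0,-0.0276,-0.0933,0,44,0,0,0,-0.0276,-0.0933,-0.03,44,0,0,0,-0.0276,-0.0933,-0.06,44,0,0,0,-0.0276,-0.0933,-0.085,44,0,0,0,-0.0276,-0.0933,-0.097,44,0,0,0,-0.0276,-0.0933,-0.097,44,0,0,0,-0.0276,-0.0933,-0.097,25,0,0,0,-0.0276,-0.0933,-0.097,10,0,0,0,-0.0276,-0.0933,-0.097,10,0,0,0,-0.0276,-0.0933,-0.097,10,0,0,0,-0.0276,-0.0933,-0.097,10,0,0,0,-0.0276,-0.0933,-0.097,10], force=25)

```text
clock: 13.4
position: [0.5505, -0.1509, 0.1168]
ee_rot: [1.893, 2.502, 0.005]
force: [6.2, 1.9, -2.0]
width: 0.151
gripper_force: 25.0
```

The opening reads 14 mm, so the tab is gripped. Draw it.

arm_command(deltas=[0,0,0,0.001,-0.004,0,10,0,0,0,0.002,-0.008,0,10,0,0,0,0.0035,-0.0125,0,10,0,0,0,0.0045,-0.017,0,10,0,0,0,0.006,-0.021,0,10,0,0,0,0.0065,-0.0235,0,10,0,0,0,0.0065,-0.0235,0,10])

```text
clock: 14.1
position: [0.5571, -0.1738, 0.1168]
ee_rot: [1.893, 2.503, 0.006]
force: [6.2, 2.2, -1.3]
width: 0.153
gripper_force: 25.0
```

arm_command(deltas=[0,0,0,0,0,0,20,0,0,0,0,0,0,44,0,0,0,0,0,0,44,0,0,0,0,0,0,44,0,0,0,0,0,0.03,44,0,0,0,0,0,0.07,44,0,0,0,0,0,0.095,50,0,0,0,0.008,0.045,0.095,50,0,0,0,0.015,0.09,0.095,50,0,0,0,0.019,0.1155,0.095,50,0,0,0,0.019,0.1155,0.095,50,0,0,0,0.019,0.1155,0.095,50])

```text
clock: 15.3
position: [0.5736, -0.0591, 0.2107]
ee_rot: [1.894, 2.506, -0.001]
force: [-0.4, -0.4, -0.1]
width: 0.548
gripper_force: 0.0
```

```bash
python3 - <<'E'
from st import *
st(); im2=optics.get_image("scene"); im=optics.get_image("top")
a=im[185:335,210:410]; b=im2[180:330,230:430]
cv2.imwrite("pics/w5.png",np.hstack([cv2.resize(a,(400,300)),cv2.resize(b,(400,300))]))
for n in("scene",): print([ (y, proj(optics.calibration(n),P(-.11,y,.128)).round(1).tolist()) for y in(-.082,-.084,-.106,-.11)])
# handle arc
for th in(10,20,30,40):
    t=np.radians(th); dx=-.15*np.cos(t)+.046*np.sin(t)+.15; dz=.15*np.sin(t)+.046*np.cos(t)-.046
    print(th,(dx*ex).round(4),round(dz,4),(th/90*ey).round(4))
E
```

```text
t 15.3 p [ 0.5736 -0.0591  0.2107] yawY 15.83 z [-0. -0. -1.] F [-0.4 -0.4 -0.1] w 50.3 g 0.0 q [ 0.42  0.45 -0.57  1.7   0.28  1.07  0.03]
[(-0.082, [[318.6, 200.6]]), (-0.084, [[317.7, 200.5]]), (-0.106, [[307.5, 198.7]]), (-0.11, [[305.6, 198.4]])]
10 [0.0099 0.0028] 0.0253 [-0.0303  0.1069]
20 [0.0238 0.0067] 0.0485 [-0.0605  0.2138]
30 [0.0415 0.0117] 0.0688 [-0.0908  0.3207]
40 [0.0622 0.0176] 0.0857 [-0.121   0.4277]
```

View pics/w5.png

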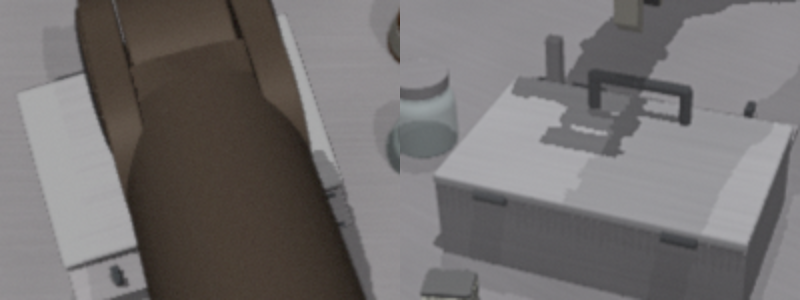

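In the scene view the tab is now at about (307,198), which corresponds to y = -0.107: the bolt is drawn and the lid is shut. Grip the handle again.

arm_command(deltas=[0,0,0,0.002,0.001,-0.03,50,0,0,0,0.002,0.001,-0.06,50,0,0,0,0.002,0.001,-0.078,50,0,0,0,0.002,0.001,-0.0865,50,0,0,0,0.002,0.001,-0.0865,50,0,0,0,0.002,0.001,-0.0865,30,0,0,0,0.002,0.001,-0.0865,8,0,0,0,0.002,0.001,-0.0865,8,0,0,0,0.002,0.001,-0.0865,8,0,0,0,0.002,0.001,-0.0865,8,0,0,0,0.002,0.001,-0.0865,8,0,0,0,0.002,0.001,-0.0865,8], force=35)

```text
clock: 16.6
position: [0.5762, -0.0582, 0.1245]
ee_rot: [1.896, 2.504, 0.001]
force: [0.6, -0.4, 1.6]
width: 0.116
gripper_force: 35.0
```

arm_command(deltas=[-0.0075,0.027,0,0.002,0.0006,0.0065,8,-0.015,0.053,0,0.0045,0.0013,0.013,8,-0.0227,0.08,0,0.007,0.002,0.019,8,-0.0303,0.1069,0,0.0099,0.0028,0.0253,8,-0.0303,0.1069,0,0.0099,0.0028,0.0253,8])

```text
clock: 17.1
position: [0.5858, -0.0555, 0.1492]
ee_rot: [-1.827, -2.414, 0.214]
force: [-1.0, -0.6, -1.6]
width: 0.12
gripper_force: 35.0
```

arm_command(deltas=[-0.0075,0.027,0,0.0032,0.0009,0.006,8,-0.015,0.0535,0,0.0065,0.0018,0.012,8,-0.0227,0.08,0,0.01,0.0028,0.0177,8,-0.0303,0.1069,0,0.0139,0.0039,0.0232,8,-0.038,0.1335,0,0.018,0.005,0.0286,8,-0.0454,0.1603,0,0.0225,0.0063,0.0337,8,-0.053,0.187,0,0.027,0.0076,0.0387,8,-0.0605,0.2138,0,0.0316,0.0089,0.0435,8,-0.068,0.2405,0,0.0365,0.0103,0.048,8,-0.0757,0.2672,0,0.0417,0.0118,0.0523,8,-0.0832,0.294,0,0.0469,0.0133,0.0565,8,-0.0908,0.3207,0,0.0523,0.0148,0.0604,8,-0.0908,0.3207,0,0.0523,0.0148,0.0604,8,-0.0908,0.3207,0,0.0523,0.0148,0.0604,8])

```text
clock: 18.5
position: [0.6375, -0.0406, 0.2094]
ee_rot: [-1.579, -2.087, 0.761]
force: [-3.3, 1.3, 0.4]
width: 0.12
gripper_force: 35.0
```

```bash
python3 - <<'E'
from st import *
st(); s=sensors.observe(); p=s["position"]-P(.09,0,.078); r=np.array([p[:2]@ex,p[2]]); print("lid deg",np.degrees(np.arctan2(r[1],-r[0])-np.arctan2(.046,.15)),"radius",np.hypot(*r),np.hypot(.15,.046))
cv2.imwrite("pics/end.png",optics.get_image("scene"))
E
```

```text
t 18.5 p [ 0.6375 -0.0406  0.2094] yawY 15.77 z [-0.619 -0.175 -0.766] F [-3.3  1.3  0.4] w 11.0 g 35.0 q [ 0.05  0.95 -0.34  0.93  0.32  2.    0.04]
lid deg 39.87063396037332 radius 0.15683261199198054 0.1568948692596415
```

View pics/end.png

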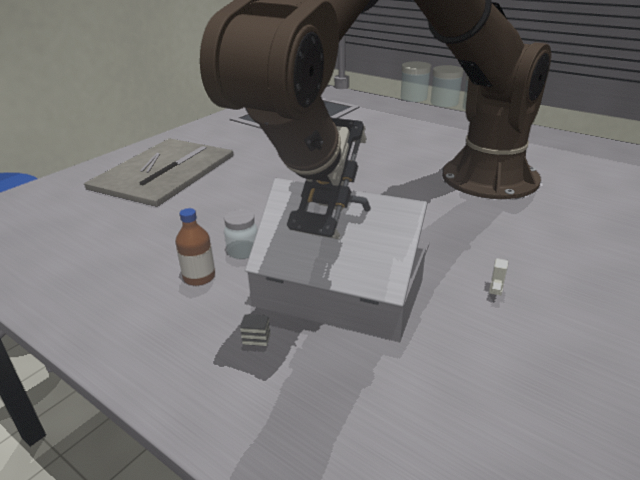

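The lid is held at 40°, the bolt is drawn and the clip and bystanders are undisturbed. Joint 6 sits at its 2.0 limit, though, so I'll ease the tool tilt back 8° with the bar turning in the pads.

arm_command(deltas=[0.006,-0.021,0,0,0,0,8,0.012,-0.043,0,0,0,0,8,0.018,-0.064,0,0,0,0,8,0.024,-0.086,0,0,0,0,8,0.024,-0.086,0,0,0,0,8,0.024,-0.086,0,0,0,0,8])

```text
clock: 19.15
position: [0.6374, -0.0408, 0.2097]
ee_rot: [-1.651, -2.182, 0.627]
force: [-3.7, 1.2, -0.5]
width: 0.118
gripper_force: 35.0
```

```bash
python3 - <<'E'
from st import *
st(); s=sensors.observe(); p=s["position"]-P(.09,0,.078); r=np.array([p[:2]@ex,p[2]]); print("lid deg",np.degrees(np.arctan2(r[1],-r[0])-np.arctan2(.046,.15)),np.abs(s["dq"]).max())
E
```

```text
t 19.15 p [ 0.6374 -0.0408  0.2097] yawY 15.75 z [-0.51  -0.145 -0.848] F [-3.7  1.2 -0.5] w 10.9 g 35.0 q [ 0.09  0.86 -0.38  1.05  0.31  1.84  0.03]
lid deg 39.88036663136323 0.021400676617941632
```

```bash
python3 -c "
from cell import arm
print(arm.sign_off())"
```

```text
the job is handed in; nothing more can be done
None
```

The job is handed in at about 19 s: the clip stands on the bare bench left of the case, the tug showed the lid was caught, the bolt is drawn, and the gripper is holding the lid by its handle at about 40°; joint 6 briefly reached its 2.0 rad limit as the lid came up (read 2.00), so I eased it back to 1.84 before handing in.

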